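# Slide the parts tray home under the bench rack

## Task

Put the loose parts tray away in the free bay of the bench rack: bring it to the bay, handle towards the robot, and slide it in between the guide rails under the shelf until it is fully home against the back stop, with its handle under the shelf too. Keep the ring and the brass bush in the tray, and leave the stored tray and the other things on the table where they are.

Things in the scene. Friction and masses are not known exactly. Their poses are not given: they have to be found in the camera images.
- tray: the tray to put away: open blue plastic parts tray, 125 mm long (x), 92 wide (y), 36 high, walls and floor 4 mm, 0.25 kg plus about 0.15 kg of parts. Origin: centre of its underside; the +x end goes into the bay first, the handle is at the -x end. It starts on the open table left of the rack, handle roughly towards the robot; one of the same make is in the rack already
- tray_grip (a point): grip point in the tray's handle, an upright fin in the middle of the -x end: 14 mm thick (y), from x = -62.5 to -107.5 mm, from 12 to 56 mm above the underside. The point is at tray x = -93.5 mm (14 mm from the fin's outer end), 36 mm above the underside; axes as the tray's
- bearing: steel ring lying loose in the tray, 56 mm across, hole 28 mm, 18 mm high; origin: centre of its underside
- bush: solid brass cylinder standing loose in the tray, 38 mm across, 34 mm high; origin: centre of its underside
- rack: fixed bench rack, open in front (towards the robot): slatted shelf 330 mm wide (y), 220 deep, its underside 175 mm above the table; flat cartons on it up to 211 mm. Four 24 mm corner posts at y = +-152 mm, 250 tall, none in the middle. Under it two bays side by side, 140 mm apart, one free. Origin: on the table under the middle of the shelf's front edge; +x goes in under it
- free_bay: the free bay: two fixed aluminium rails 26 mm high on the table (no floor), 108 mm apart inside, 50 to 205 mm behind the shelf's front edge, with flared noses from 22 mm (mouth about 124 mm wide), and a 26 mm high cross bar as back stop, its face 200 mm behind that edge. Origin: on the table, bay centre line, under the shelf's front edge; +x goes into the bay
- bay_mouth (a point): the free bay's centre line at the shelf's front edge, on the table (the origin of free_bay); +x goes into the bay
- bay_home (a point): where the tray's origin lies when fully home: on the table, on the free bay's centre line, 137.5 mm behind the shelf's front edge; axes as the bay's. The whole tray is then under the shelf, the outer end of its handle 30 mm behind the front edge
- stored_tray: tray of the same make and size standing home in the other bay, with dark round parts in it; to be left alone
- spray_can: white and blue spray can with an orange cap, 60 mm across, 170 mm tall, standing behind the tray; a bystander, origin in its underside or at its middle
- tape_roll: cardboard-brown roll 100 mm across, 45 mm high, lying flat behind the tray to its left; a bystander, origin in its underside
- carton: closed cardboard carton 140 x 120 x 100 mm, in front and to the right of the rack; a bystander, origin in its underside or at its middle
- tub: white jar with a green lid, 90 mm across, 70 mm tall, to the left of the tray; a bystander, origin in its underside or at its middle
- screwdriver: screwdriver lying on the table to the robot's front right; a bystander, origin in its underside or at its middle
- mug: white mug near the left side of the robot; a bystander, origin in its underside or at its middle

How it is judged:
At the end, for the whole second after the job is handed in: The tray stands flat and at rest in the free bay, within 10 mm of the back stop (so its handle is wholly under the shelf), within 13 mm of the bay's centre line and 0.15 rad of its direction, handle towards the robot; the ring and the bush are in it; released (x of tray in the frame of bay_home between -0.01 and 0.006 m and y of tray in the frame of bay_home between -0.013 and 0.013 m and z of tray in the frame of bay_home between -0.005 and 0.005 m and angle between the x axis of tray and the x axis of bay_home, either way round below 0.15 rad and angle between tray's own z axis and vertical below 0.06 rad and linear speed of tray below 0.02 m/s and x of bearing in the frame of tray between -0.062 and 0.062 m and y of bearing in the frame of tray between -0.046 and 0.046 m and z of bearing in the frame of tray between -0.01 and 0.045 m and x of bush in the frame of tray between -0.062 and 0.062 m and y of bush in the frame of tray between -0.046 and 0.046 m and z of bush in the frame of tray between -0.01 and 0.045 m); the robot touches nothing.
It fails at once if the ring or the bush leaves the tray (not (x of bearing in the frame of tray between -0.062 and 0.062 m and y of bearing in the frame of tray between -0.046 and 0.046 m and z of bearing in the frame of tray between -0.01 and 0.06 m) or not (x of bush in the frame of tray between -0.062 and 0.062 m and y of bush in the frame of tray between -0.046 and 0.046 m and z of bush in the frame of tray between -0.01 and 0.06 m)).
It fails at once if the stored tray is shifted by more than 20 mm (distance of stored_tray from where it was at the start of the episode above 0.02 m).
It fails at once if a bystander is shifted by more than 30 mm (distance of any of spray_can, tape_roll, carton, tub, screwdriver, mug from where it was at the start of the episode above 0.03 m).
It also fails if it takes over 67 s, if anything falls off the work surface, if the arm or the gripper's body presses on something with over 40 N, if the wrist force passes 120 N, or if a joint passes its speed limit or range.

## Robot

A 6-joint arm with a two-finger parallel gripper is mounted at the origin on the work surface. World frame = base frame: x ahead of the robot, y to its left, z up, the work surface at z = 0. Lengths are in m, angles in rad, forces in N, time in s.
With the tool pointing down it reaches from about 0.375 to 0.975 m from the base axis. Payload 3.8 kg.
Tool frame: the origin (TCP) lies midway between the tips of the shut fingers; the grasp point (between the pads) lies 19 mm behind it; z points along the fingers, y is the line along which they close (so a half turn about z gives the same grasp; the last joint's range is limited). The gripper opens to 85 mm and grips with 20 to 120 N. Pads are 22 mm wide; open, the fingers measure 114 mm over their backs; the gripper's body (76 mm by 85 mm) begins 54 mm behind the grasp point. The pads swing forward as they close: fully open they stand 13 mm farther back than shut.
Start: joints at [1.133, 0.264, 1.604, -0, 1.274, -0.037], TCP at [0.263, 0.622, 0.231] pointing down, gripper open.
Joint ranges: [-2.63, 2.63], [-0.94, 2.18], [0.31, 2.57], [-1.31, 4.45], [0, 2.66], [-2.55, 2.55]. Speed limits (rad/s): [2.57, 2.57, 3.14, 3.14, 3.14, 3.14].

## Interface

Orientations are given as a rotation vector (axis times angle).
In Python, from workcell import bot gives the robot as it stands.
- The arm moves only by the tool servo_tool, never from a script. Its argument "series" is a list of rows, each a list of 7 numbers: the shift along the world's x, y, z in units of 0.15 m (1.0 is 0.15 m), then the turn, a rotation vector about the world's x, y, z in units of 180 degrees (1.0 is 180 degrees), then the closure, from 0 (fully open) to 1 (shut). A call has 1 to 20 rows; each row is the pose to reach, as a shift and turn from the pose commanded when the call began, turning the shorter way round; what a row does not reach only later rows make up. A row lasts 1/10 s, in which the tool goes at most 50 mm and 8.59 degrees, less where a joint would pass 70% of its speed; a pose out of reach is approached as far as the arm can. A call with a number of a shift or a turn outside -1 to 1 is refused whole. A call with a gripper value outside its range is refused whole. The fingers move at their own pace and stop on an object; "newtons" is the grip in N (left out, the last holds). Time passes only in rows, so rows that repeat a pose let the fingers close. It gives the time, the measured TCP pose, the force, the opening and the grip force at its end, in the units of the state.
- bot.read_state(): the state, without advancing time (a new reading comes with each control period).
- bot.read_camera(name): name is "side" or "top"; returns the picture (420x560x3 uint8, red, green, blue); there is no depth.
- bot.camera_info(name): a dict with "vertical_fov" (degrees; the focal length in pixels is half the picture's height over the tangent of half this angle, whatever the lens; pixels are square), "cx", "cy" (the principal point, pixels), "R" (3x3) and "t" (3): a world point X has camera coordinates R X + t. Camera axes: x right, y down, z forward; pixel columns grow to the right and rows downward; lengths in m; the calibration is good to about 2 mm. A picture is of the moment at which its call begins. camera_info takes no time and is no camera call.
- bot.finish_job(): hands the job in; it is judged then, once.
Trained networks look in the newest picture that a camera, given by its name, has taken for a name from the list of things; names that differ only in an ending like _2 or _b are one class to them, and where a whole thing is asked for, a point or a joint stands for the part that bears it (a point fixed in the world has none). Each returns a list of dicts, best first, with "score" (0 to 1); they miss things now and then, are a little off and sometimes report something else, mostly with a low value. They report only what shows in the picture. A call takes as long as a camera call.
- bot.recognise(target, camera): "box" ([left, top, right, bottom] as shares, 0 to 1, of the picture: columns of its width, rows of its height, round what is visible of it).
- bot.trace(target, camera): "mask" (420x560 bool, what is visible of it) and "box" ([left, top, right, bottom] as shares, 0 to 1, of the picture: columns of its width, rows of its height, round what is visible of it).
- bot.mark_of(target, camera): "at" ([row, column] as shares, 0 to 1, of the picture: columns of its width, rows of its height: a listed point, or the origin of a listed thing).
The state is a dict: "time": time; "q": joint angles; "joint_vel": joint speeds; "joint_torque": joint torques, N m; "tool_pos": TCP position; "tcp_rot": TCP orientation; "wrist_force": force on the tool from outside, world axes, zero at the start; "torque": the same for the moment, N m; "width": opening from 0.0 (shut) to 1.0 (fully open); "grip_force": force on a finger pad.
Only numpy, scipy, OpenCV 4.12 (cv2) and the standard library are available. Lean on these libraries where they do the work, as an engineer would, in place of code of your own. Each camera call takes 0.05 s, during which the arm holds its last target. There are 200 camera calls.

## Working session

There is one attempt and no reset: what is moved stays moved. The work goes in short steps, Python scripts to look and compute and a tool call to move; the robot and the scene stay as the last step left them, time stands still between calls to the robot, and variables do not carry over. Pictures are saved under pics/ and viewed, at most 10 in all, crops included, and the job is handed in when it is done.

Besides the shell and the picture viewer there is one more tool, called as name(argument=value, ...) on one line, values as JSON. servo_tool: Moves the arm, as the interface text tells. Shifts and turns lie within -1 to 1; 1 stands for 0.15 m of shift or 180 degrees of turn. Its arguments: {"type":"object","properties":{"series":{"type":"array","items":{"type":"array","items":{"type":"number"}}},"newtons":{"type":"number"}},"required":["series"]}

```bash
mkdir -p pics; cat > h.py <<'E'
import numpy as np, cv2
from workcell import bot
def cam(n):
    c=bot.camera_info(n); f=210/np.tan(np.radians(c["vertical_fov"])/2)
    return f,c["cx"],c["cy"],np.array(c["R"]),np.array(c["t"])
def ray(n,px):  # px=(col,row)
    f,cx,cy,R,t=cam(n); d=R.T@np.array([(px[0]-cx)/f,(px[1]-cy)/f,1.]); return -R.T@t,d
def atz(n,px,z):
    o,d=ray(n,px); return o+d*(z-o[2])/d[2]
def proj(n,X):
    f,cx,cy,R,t=cam(n); p=R@np.array(X)+t; return np.array([cx+f*p[0]/p[2],cy+f*p[1]/p[2]])
def tri(pa,pb,a="side",b="top"):
    oa,da=ray(a,pa); ob,db=ray(b,pb); s=np.linalg.lstsq(np.c_[da,-db],ob-oa,rcond=None)[0]
    A=oa+da*s[0];B=ob+db*s[1]; return (A+B)/2,np.linalg.norm(A-B)
def mark(n,c):
    r=bot.mark_of(n,c); return [(round(q["score"],2),np.round([q["at"][1]*560,q["at"][0]*420],1)) for q in r[:3]]
E
python3 - <<'E'
from h import *
ims=[bot.read_camera(n) for n in("side","top")]
for n,i in zip(("side","top"),ims):
    cv2.imwrite(f"pics/{n}0.png",i[:,:,::-1])
    o,d=ray(n,(280,210)); print(n,o,d,cam(n)[:3])
for t in("tray","tray_grip","bay_mouth","bay_home","rack","stored_tray","bearing","bush","carton"):
    for c in("side","top"): print(t,c,mark(t,c))
s=bot.read_state(); print(s["time"],s["tool_pos"],s["tcp_rot"],s["wrist_force"])
E
```

```text
side [-0.0457561  -0.84194507  0.76087973] [ 0.49872704  0.65404455 -0.56890687] (np.float64(392.9959955509138), 276.82073713431356, 213.78004830442043)
top [ 0.31446287 -0.01979142  1.24719334] [ 0.19472615 -0.02470257 -0.98061788] (np.float64(427.8266126769153), 275.8595439052139, 212.9098790002835)
tray side [(0.56, array([222.9, 194.7]))]
tray top [(0.71, array([184.4, 221.4]))]
tray_grip side [(0.74, array([204.3, 192.1]))]
tray_grip top [(0.57, array([187.5, 254.1]))]
bay_mouth side []
bay_mouth top []
bay_home side [(0.67, array([339.3, 215. ])), (0.46, array([228.6, 183.6])), (0.36, array([280.8, 174.1]))]
bay_home top []
rack side []
rack top []
stored_tray side [(0.73, array([308.6, 201.4]))]
stored_tray top [(0.81, array([259.1, 154. ])), (0.29, array([184. , 234.2]))]
bearing side [(0.38, array([216.8, 196.2])), (0.25, array([338.5, 215.7]))]
bearing top [(0.81, array([187.5, 233.1]))]
bush side [(0.52, array([228.9, 185.2]))]
bush top [(0.71, array([176.6, 212.6]))]
carton side [(0.57, array([407.7, 314. ]))]
carton top [(0.94, array([437.5, 203. ]))]
1.0 [0.26337358 0.62151525 0.23129166] [6.25340478e-01 3.07869425e+00 7.88070723e-05] [ 0.18519247 -0.09989212  0.35160255]
```

View pics/side0.png

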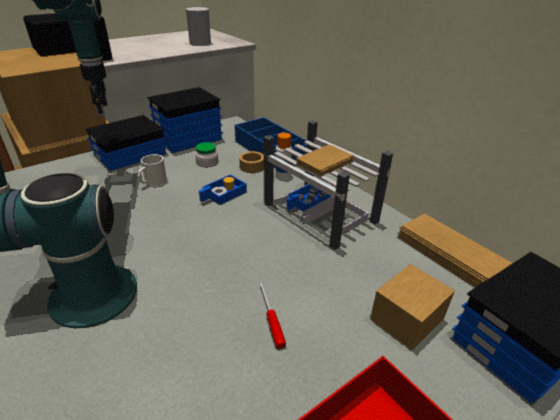

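View pics/top0.png

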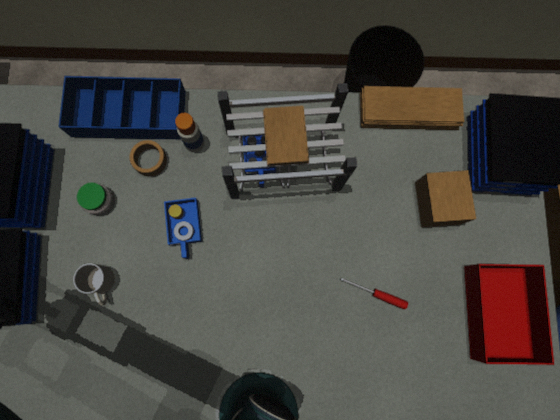

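The side view shows the loose tray near (222,190) with its handle at (204,192). The stored tray is in the rack's left bay at about (310,200), so the right bay is free. In the top view the loose tray is at (184,222), with its handle pointing down to (185,255), and the rack posts lie around (223–352, 88–195).

```bash
python3 - <<'E'
from h import *
a=cv2.imread("pics/top0.png")[70:215,205:370]; cv2.imwrite("pics/topc.png",cv2.resize(a,None,fx=4,fy=4,interpolation=cv2.INTER_CUBIC))
a=cv2.imread("pics/side0.png")[115:255,190:400]; cv2.imwrite("pics/sidec.png",cv2.resize(a,None,fx=3.8,fy=3.8,interpolation=cv2.INTER_CUBIC))
P,e=tri((204.3,192.1),(187.5,254.1)); print("grip",P,e)
P,e=tri((222.9,194.7),(184.4,221.4)); print("tray",P,e)
print(atz("top",(184.4,221.4),0),atz("side",(222.9,194.7),0),atz("top",(187.5,254.1),.036),atz("side",(204.3,192.1),.036))
E
```

```text
grip [0.4248665  0.20381277 0.05375868] 0.007622306742916975
tray [ 0.51861865  0.23278504 -0.00454334] 0.009585292233058307
[0.52224513 0.22991033 0.        ] [0.51073419 0.22798099 0.        ] [0.42298205 0.20872716 0.036     ] [0.44025793 0.22849358 0.036     ]
```

View pics/topc.png

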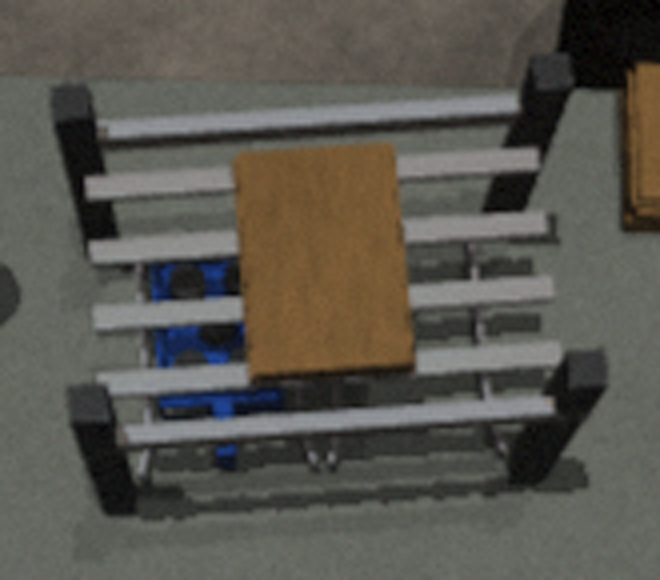

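View pics/sidec.png

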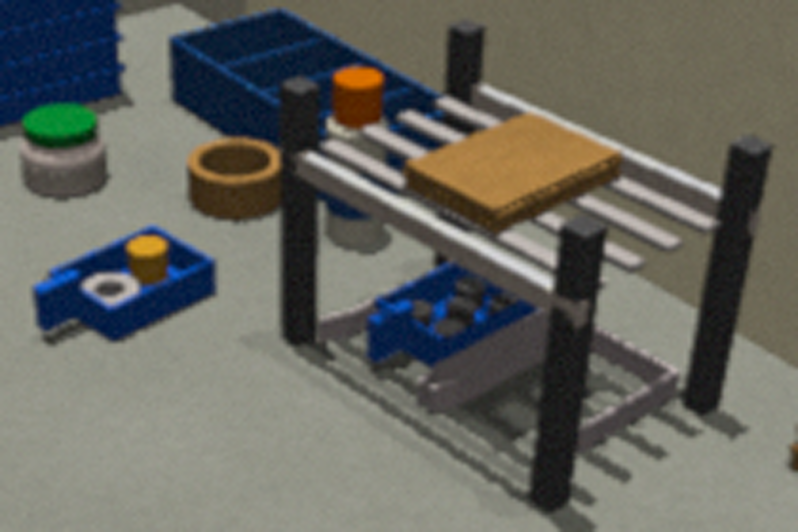

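The crops show all four post tops clearly, and the free bay's rails to the right of the stored tray. I'll fit the rack pose to the post tops, and the tray pose to its silhouette in both cameras.

```bash
cat > fit.py <<'E'
from h import *
from scipy.optimize import least_squares, minimize
def T(p,X):
    c,s=np.cos(p[2]),np.sin(p[2]); X=np.atleast_2d(X)
    return np.c_[p[0]+c*X[:,0]-s*X[:,1],p[1]+s*X[:,0]+c*X[:,1],X[:,2]]
def box(x0,x1,y0,y1,z0,z1): return np.array([[x,y,z] for x in(x0,x1) for y in(y0,y1) for z in(z0,z1)])
TR=[box(-.0625,.0625,-.046,.046,0,.036),box(-.1075,-.0625,-.007,.007,.012,.056)]
SC=4
def sil(n,p):
    m=np.zeros((420*SC,560*SC),np.uint8)
    for b in TR:
        q=np.array([proj(n,X) for X in T(p,b)]); h=cv2.convexHull(((q+.5)*SC).astype(np.int32)); cv2.fillConvexPoly(m,h,1)
    return m
def fit_tray(p0,masks):
    M={k:cv2.resize(v.astype(np.uint8),None,fx=SC,fy=SC,interpolation=cv2.INTER_NEAREST) for k,v in masks.items()}
    def cost(p):
        c=0
        for k,m in M.items():
            s=sil(k,p); c+=1-(s&m).sum()/(s|m).sum()
        return c
    return minimize(cost,p0,method="Nelder-Mead",options=dict(initial_simplex=[p0,np.add(p0,[.01,0,0]),np.add(p0,[0,.01,0]),np.add(p0,[0,0,.1])],xatol=3e-4,fatol=1e-3))
E
python3 - <<'E'
from fit import *
top=np.array([[91,403],[586,370],[71,104],[550,72]])/4+[205,70]
sid=np.array([[300,88],[582,232],[466,33],[748,150]])/3.8+[190,115]
L=np.array([[.012,.152,.25],[.012,-.152,.25],[.208,.152,.25],[.208,-.152,.25]])
def res(p,k=("top","side")):
    W=T(p,L); r=[]
    if "top" in k: r+=[proj("top",w)-o for w,o in zip(W,top)]
    if "side" in k: r+=[proj("side",w)-o for w,o in zip(W,sid)]
    return np.ravel(r)
for k in(("top",),("side",),("top","side")):
    r=least_squares(res,[.6,0,0],args=(k,)); print(k,r.x,np.round(r.fun,1))
p=r.x; fb=T(p,[[0,-.07,0],[.1375,-.07,0]]); print("mouth,home",fb)
np.save("rack.npy",p)
for n in("top","side"):
    rs=bot.trace("tray",n); print([(round(q["score"],2),np.round(np.array(q["box"])*[560,420,560,420]).tolist()) for q in rs])
    i={"top":(184,221),"side":(222,190)}[n]
    q=min(rs,key=lambda q:abs((q["box"][0]+q["box"][2])*280-i[0])); np.save(n+"m.npy",q["mask"])
ms={}
for n in("top","side"):
    m=np.load(n+"m.npy").astype(np.uint8); ms[n]=cv2.morphologyEx(m,cv2.MORPH_CLOSE,np.ones((7,7)))
for k in(ms,{"top":ms["top"]},{"side":ms["side"]}):
    r=fit_tray([.52,.228,.05],k); print(list(k),r.x,r.fun)
    if len(k)==2: pt=r.x
print("grip",T(pt,[[-.0935,0,.036]]))
vis=[]
for n,(x,y,w,h) in {"top":(160,70,210,200),"side":(190,115,210,140)}.items():
    f=3 if n=="top" else 3.8
    im=cv2.resize(cv2.imread(f"pics/{n}0.png"),None,fx=f,fy=f,interpolation=cv2.INTER_CUBIC)
    def pl(P,c):
        cv2.polylines(im,[((np.array([proj(n,X) for X in P])+.5)*f).astype(np.int32)],False,c,1)
    for s in(-.054,.054):
        for z in(0,.026): pl(T(p,[[.05,-.07+s,z],[.205,-.07+s,z]]),(0,255,255))
    for z in (0,.026): pl(T(p,[[.2,-.016,z],[.2,-.124,z]]),(0,255,255))
    pl(T(p,[[0,.165,.175],[0,-.165,.175]]),(0,0,255)); pl(T(p,[[0,.152,0],[0,-.152,0]]),(0,0,255))
    for b in TR:
        z=b[:,2].max(); x0,y0=b[:,:2].min(0);x1,y1=b[:,:2].max(0)
        pl(T(pt,[[x0,y0,z],[x1,y0,z],[x1,y1,z],[x0,y1,z],[x0,y0,z]]),(0,255,0))
    c=im[int(y*f):int((y+h)*f),int(x*f):int((x+w)*f)]; cv2.imwrite(f"pics/{n}ov.png",c)
E
```

```text
('top',) [ 0.60795778 -0.06820889  0.09622987] [-0.7  0.5  0.4 -0.2 -0.3 -0.2  0.6 -0.1]
('side',) [ 0.60524372 -0.07337095  0.08679046] [-0.8  0.2 -0.2  0.   0.1 -0.9  0.9  0. ]
('top', 'side') [ 0.60812109 -0.06917996  0.09371672] [-0.3  0.3  0.8 -0.1  0.3 -0.4  1.2 -0.1 -1.1 -0.4 -0.3 -1.1 -0.6 -1.5
  0.3 -1.1]
mouth,home [[ 0.61467166 -0.13887278  0.        ]
 [ 0.75156829 -0.12600559  0.        ]]
[(0.56, [167.0, 195.0, 203.0, 260.0]), (0.4, [321.0, 137.0, 324.0, 139.0])]
[(0.89, [197.0, 175.0, 246.0, 205.0])]
['top', 'side'] [0.52195816 0.23300986 0.15281861] 0.29273208108771787Traceback (most recent call last):
  File "<stdin>", line 22, in <module>
  File "fit.py", line 21, in fit_tray
    return minimize(cost,p0,method="Nelder-Mead",options=dict(initial_simplex=[p0,np.add(p0,[.01,0,0]),np.add(p0,[0,.01,0]),np.add(p0,[0,0,.1])],xatol=3e-4,fatol=1e-3))
    res = _minimize_neldermead(fun, x0, args, callback, bounds=bounds,
                               **options)
    fxr = func(xr)
    fx = function(np.copy(x), *(wrapper_args + args))
  File "fit.py", line 19, in cost
    s=sil(k,p); c+=1-(s&m).sum()/(s|m).sum()
  File "fit.py", line 12, in sil
    q=np.array([proj(n,X) for X in T(p,b)]); h=cv2.convexHull(((q+.5)*SC).astype(np.int32)); cv2.fillConvexPoly(m,h,1)
                ~~~~^^^^^
  File "h.py", line 11, in proj
    f,cx,cy,R,t=cam(n); p=R@np.array(X)+t; return np.array([cx+f*p[0]/p[2],cy+f*p[1]/p[2]])
                ~~~^^^
  File "h.py", line 4, in cam
    c=bot.camera_info(n); f=210/np.tan(np.radians(c["vertical_fov"])/2)
ValueError: time passes only in moves, steps and waits
```

```bash
sed -i 's/^def cam(n):/import functools\n@functools.cache\ndef cam(n):/' h.py
cat > ov.py <<'E'
from fit import *
def overlay(p,pt,src,tag):
  for n,(x,y,w,h) in {"top":(160,70,210,200),"side":(190,115,210,140)}.items():
    if n not in src: continue
    f=3 if n=="top" else 3.8
    im=cv2.resize(cv2.imread(src[n]),None,fx=f,fy=f,interpolation=cv2.INTER_CUBIC)
    def pl(P,c):
        cv2.polylines(im,[((np.array([proj(n,X) for X in P])+.5)*f).astype(np.int32)],False,c,1)
    for s in(-.054,.054):
        for z in(0,.026): pl(T(p,[[.05,-.07+s,z],[.205,-.07+s,z]]),(0,255,255))
    for z in (0,.026): pl(T(p,[[.2,-.016,z],[.2,-.124,z]]),(0,255,255))
    pl(T(p,[[0,.165,.175],[0,-.165,.175]]),(0,0,255)); pl(T(p,[[0,.152,0],[0,-.152,0]]),(0,0,255))
    for b in TR:
        z=b[:,2].max(); x0,y0=b[:,:2].min(0);x1,y1=b[:,:2].max(0)
        pl(T(pt,[[x0,y0,z],[x1,y0,z],[x1,y1,z],[x0,y1,z],[x0,y0,z]]),(0,255,0))
    cv2.imwrite(f"pics/{n}{tag}.png",im[int(y*f):int((y+h)*f),int(x*f):int((x+w)*f)])
E
python3 - <<'E'
from ov import *
p=np.load("rack.npy")
ms={n:cv2.morphologyEx(np.load(n+"m.npy").astype(np.uint8),cv2.MORPH_CLOSE,np.ones((7,7))) for n in("top","side")}
for k in({"side":ms["side"]},{"top":ms["top"]},ms):
    r=fit_tray([.52,.228,.05],k); print(list(k),r.x,r.fun)
print("grip",T(r.x,[[-.0935,0,.036]]))
overlay(p,r.x,{"top":"pics/top0.png","side":"pics/side0.png"},"ov")
a=cv2.imread("pics/topov.png"); b=cv2.imread("pics/sideov.png")[:300,:]
b=cv2.resize(b,None,fx=.8,fy=.8); a=a[:600]
print(a.shape,b.shape)
E
```

```text
['side'] [0.52294774 0.23492148 0.15223748] 0.1579755582570862
['top'] [0.52113443 0.23240666 0.15208536] 0.12461790799970174
['top', 'side'] [0.52195816 0.23300986 0.15281861] 0.29273208108771787
grip [[0.42954782 0.21877687 0.036     ]]
(600, 630, 3) (240, 638, 3)
```

View pics/topov.png

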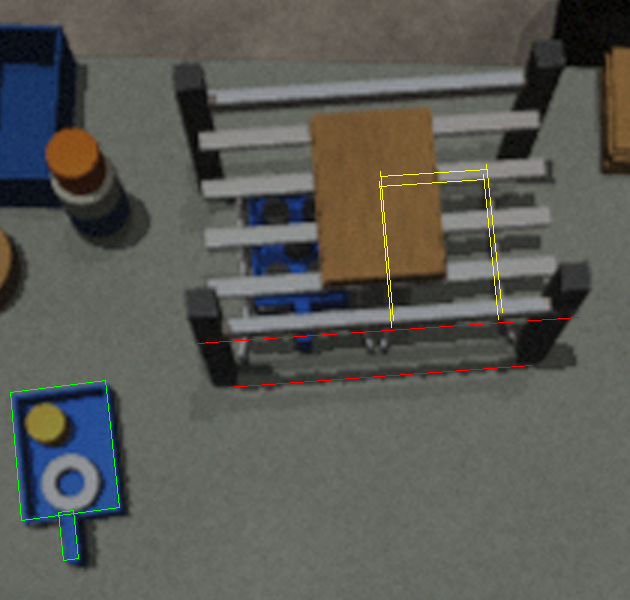

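View pics/sideov.png

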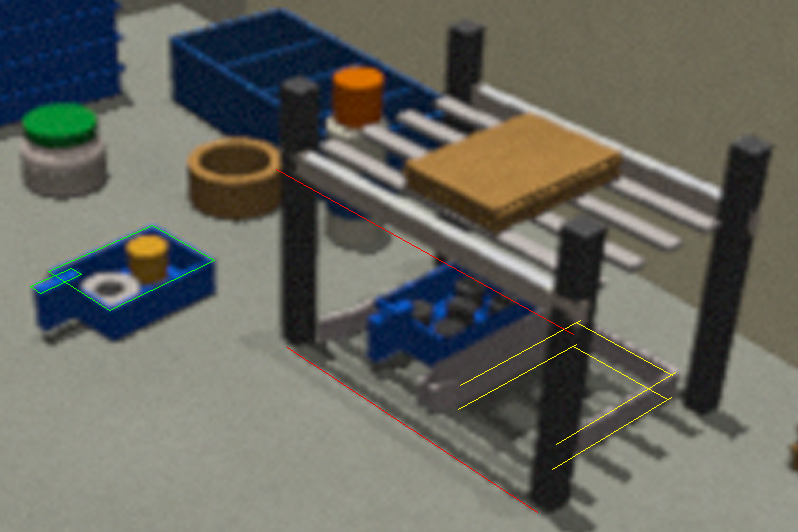

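The overlays line up with the picture to a few millimetres: tray outline at top-crop (10–120, 380–560), free bay between (380–500, 170–345). I plan to grip the fin with the tool tilted about 45° forward, so the gripper fits under the shelf at the home position. First comes a free-air reach check at the pre-grasp.

```bash
cat > mv.py <<'E'
from h import *
from scipy.spatial.transform import Rotation as Ro
def goal(P,yaw,tilt,back=0.,sgn=1):
    """grasp point P, heading yaw, tilt from vertical, retreat 'back' along tool axis -> 6 numbers"""
    t=np.radians(tilt); c,s=np.cos(yaw),np.sin(yaw)
    z=np.array([np.sin(t)*c,np.sin(t)*s,-np.cos(t)]); y=sgn*np.array([-s,c,0]); x=np.cross(y,z)
    S=bot.read_state(); R0=Ro.from_rotvec(S["tcp_rot"])
    tcp=np.array(P)+(.019-back)*z
    d=(tcp-S["tool_pos"])/.15; r=(Ro.from_matrix(np.c_[x,y,z])*R0.inv()).as_rotvec()/np.pi
    return np.round(tcp,4),np.round(d,3).tolist(),np.round(r,3).tolist()
G=[.4295,.2188,.036]; YG=.152
F=[.6585,-.1348,.036]; YB=.0937
E
python3 - <<'E'
from mv import *
for t in(35,45,50): print(t,goal(G,YG,t,.11))
for t in(35,45,50): print(t,goal(G,YG,t,0))
E
```

```text
35 (array([0.3779, 0.2109, 0.1105]), [0.764, -2.737, -0.805], [-0.024, -0.195, 0.17])
45 (array([0.3659, 0.2091, 0.1003]), [0.684, -2.75, -0.873], [-0.031, -0.251, 0.167])
50 (array([0.3606, 0.2082, 0.0945]), [0.648, -2.755, -0.912], [-0.035, -0.279, 0.165])
35 (array([0.4403, 0.2205, 0.0204]), [1.179, -2.674, -1.406], [-0.024, -0.195, 0.17])
45 (array([0.4428, 0.2208, 0.0226]), [1.196, -2.671, -1.392], [-0.031, -0.251, 0.167])
50 (array([0.4439, 0.221 , 0.0238]), [1.204, -2.67, -1.384], [-0.035, -0.279, 0.165])
```

servo_tool(series=[[0.35,-0.33,0,0,0,0,0],[0.5,-0.66,0,-0.01,-0.08,0.055,0],[0.6,-1,0,-0.02,-0.16,0.11,0],[0.6,-1,0,-0.031,-0.251,0.167,0],[0.6,-1,0,-0.031,-0.251,0.167,0],[0.6,-1,0,-0.031,-0.251,0.167,0],[0.6,-1,0,-0.031,-0.251,0.167,0],[0.6,-1,0,-0.031,-0.251,0.167,0]])

```text
time: 1.9
tool_pos: [0.3516, 0.4702, 0.2294]
tcp_rot: [-0.186, 2.349, 0.074]
wrist_force: [-0.9, -0.3, -1.0]
width: 1.001
grip_force: 0.0
```

servo_tool(series=[[0,-0.33,0,0,0,0,0],[0,-0.66,0,0,0,0,0],[0,-1,0,0,0,0,0],[0,-1,0,0,0,0,0],[0,-1,0,0,0,0,0]])

```text
time: 2.4
tool_pos: [0.3534, 0.3206, 0.2319]
tcp_rot: [-0.177, 2.35, 0.078]
wrist_force: [0.8, 0.5, -0.7]
width: 0.996
grip_force: 0.0
```

```bash
python3 - <<'E'
from mv import *
s=bot.read_state(); print(s["time"],np.round(s["q"],2))
for t in(35,45,50): print(t,goal(G,YG,t,.11))
E
```

```text
2.4 [ 1.12 -0.42  2.43 -0.89  0.84 -0.08]
35 (array([0.3779, 0.2109, 0.1105]), [0.164, -0.731, -0.809], [-0.009, 0.055, 0.0])
45 (array([0.3659, 0.2091, 0.1003]), [0.084, -0.743, -0.877], [-0.001, 0.0, -0.0])
50 (array([0.3606, 0.2082, 0.0945]), [0.048, -0.749, -0.916], [0.003, -0.027, -0.0])
```

```bash
python3 - <<'E'
from mv import *
print(goal(G,YG,0,.10)); print(goal(G,YG,0,0))
E
```

```text
(array([0.4295, 0.2188, 0.117 ]), [0.508, -0.678, -0.766], [-0.039, 0.247, 0.0])
(array([0.4295, 0.2188, 0.017 ]), [0.508, -0.678, -1.433], [-0.039, 0.247, 0.0])
```

servo_tool(series=[[0.15,-0.2,0,-0.007,0.045,0,0],[0.3,-0.4,0,-0.015,0.09,0,0],[0.508,-0.678,0,-0.022,0.135,0,0],[0.508,-0.678,-0.2,-0.03,0.18,0,0],[0.508,-0.678,-0.4,-0.039,0.247,0,0],[0.508,-0.678,-0.6,-0.039,0.247,0,0],[0.508,-0.678,-0.766,-0.039,0.247,0,0],[0.508,-0.678,-0.766,-0.039,0.247,0,0],[0.508,-0.678,-0.766,-0.039,0.247,0,0]])

```text
time: 3.3
tool_pos: [0.4304, 0.22, 0.1148]
tcp_rot: [0.24, -3.13, 0.006]
wrist_force: [0.7, -1.4, -0.5]
width: 1.0
grip_force: 0.0
```

```bash
python3 - <<'E'
from mv import *
s=bot.read_state(); print(s["time"],np.round(s["q"],2))
print(goal(G,YG,0,0))
E
```

```text
3.3 [ 0.42  0.01  2.12 -0.    1.02 -1.3 ]
(array([0.4295, 0.2188, 0.017 ]), [-0.006, -0.008, -0.652], [0.001, -0.001, -0.0])
```

servo_tool(series=[[-0.006,-0.008,-0.2,0,0,0,0],[-0.006,-0.008,-0.4,0,0,0,0],[-0.006,-0.008,-0.55,0,0,0,0],[-0.006,-0.008,-0.65,0,0,0,0],[-0.006,-0.008,-0.65,0,0,0,0],[-0.006,-0.008,-0.65,0,0,0,0.5],[-0.006,-0.008,-0.65,0,0,0,0.6],[-0.006,-0.008,-0.65,0,0,0,0.7],[-0.006,-0.008,-0.65,0,0,0,0.8],[-0.006,-0.008,-0.65,0,0,0,0.9],[-0.006,-0.008,-0.65,0,0,0,1],[-0.006,-0.008,-0.65,0,0,0,1],[-0.006,-0.008,-0.65,0,0,0,1],[-0.006,-0.008,-0.65,0,0,0,1],[-0.006,-0.008,-0.65,0,0,0,1]], newtons=60)

```text
time: 4.8
tool_pos: [0.4293, 0.2186, 0.0197]
tcp_rot: [-0.241, 3.132, -0.003]
wrist_force: [-0.8, -2.3, 5.8]
width: 0.157
grip_force: 58.7
```

```bash
python3 - <<'E'
from mv import *
s=bot.read_state(); print(s["time"],np.round(s["q"],2),s["wrist_force"],s["torque"])
c,n=np.cos(YB),np.sin(YB)
for d in(-.19,-.10,-.06): # grip pos relative to shelf edge along bay
    P=np.array([.6147+d*c,-.1389+d*n,.036]); print(d,goal(P,YB,0,0))
E
```

```text
4.8 [ 0.42  0.14  2.19 -0.    0.81 -1.3 ] [-0.77719284 -2.32435646  5.7979596 ] [-0.20119047  0.14412237  0.01749308]
-0.19 (array([ 0.4255, -0.1567,  0.017 ]), [-0.025, -2.502, -0.018], [0.001, 0.0, -0.019])
-0.1 (array([ 0.5151, -0.1483,  0.017 ]), [0.573, -2.446, -0.018], [0.001, 0.0, -0.019])
-0.06 (array([ 0.555 , -0.1445,  0.017 ]), [0.838, -2.421, -0.018], [0.001, 0.0, -0.019])
```

servo_tool(series=[[0,0,0.02,0,0,0,1],[-0.03,0,0.02,0,0,0,1],[-0.08,-0.02,0.02,0,0,0,1],[-0.13,-0.06,0.02,0,0,0,1],[-0.17,-0.12,0.02,0,0,0,1],[-0.19,-0.2,0.02,0,0,0,1],[-0.2,-0.3,0.02,0,0,0,1],[-0.2,-0.4,0.02,0,0,-0.002,1],[-0.2,-0.5,0.02,0,0,-0.004,1],[-0.2,-0.6,0.02,0,0,-0.006,1],[-0.2,-0.7,0.02,0,0,-0.008,1],[-0.2,-0.8,0.02,0,0,-0.01,1],[-0.2,-0.88,0.02,0,0,-0.01,1],[-0.2,-0.95,0.02,0,0,-0.01,1],[-0.2,-1,0.02,0,0,-0.01,1],[-0.2,-1,0.02,0,0,-0.01,1]])

```text
time: 6.4
tool_pos: [0.3986, 0.0678, 0.0219]
tcp_rot: [0.19, -3.135, 0.003]
wrist_force: [0.6, 0.9, -4.2]
width: 0.155
grip_force: 58.5
```

```bash
python3 - <<'E'
from fit import *
s=bot.read_state(); print(s["time"],np.round(s["q"],2),s["wrist_force"],s["torque"])
im=bot.read_camera("top"); cv2.imwrite("pics/top1.png",im[:,:,::-1]); cv2.imwrite("pics/side1.png",bot.read_camera("side")[:,:,::-1])
a=cv2.imread("pics/side1.png")[115:255,110:400]; a=cv2.resize(a,None,fx=2.7,fy=2.7,interpolation=cv2.INTER_CUBIC); cv2.imwrite("pics/side1c.png",a)
E
```

```text
6.4 [ 0.11 -0.01  2.34 -0.    0.8  -1.58] [ 0.59739817  0.88886453 -4.22869135] [-0.02183445  0.31841834  0.00038779]
```

View pics/side1c.png

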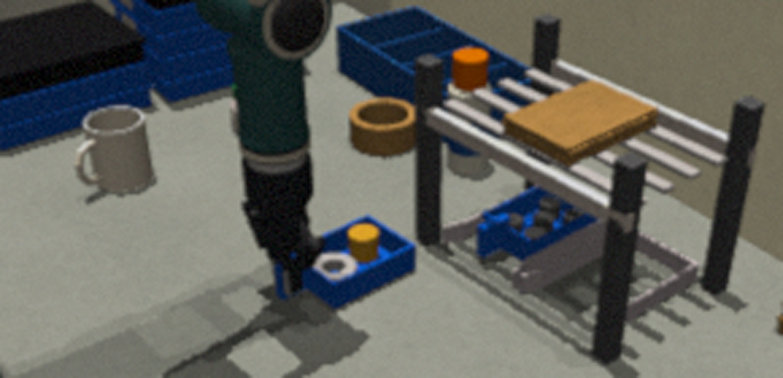

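The picture shows the tray level in the gripper with both parts in it, ring at (335,265) and bush at (362,240), and clear of the rack. I'll carry on to the bay mouth.

servo_tool(series=[[0,-0.02,0,0,0,0,1],[0,-0.06,0,0,0,0,1],[0,-0.12,0,0,0,0,1],[0,-0.2,0,0,0,-0.002,1],[0,-0.3,0,0,0,-0.004,1],[0,-0.4,0,0,0,-0.006,1],[0,-0.5,0,0,0,-0.008,1],[0,-0.6,0,0,0,-0.008,1],[0,-0.7,0,0,0,-0.008,1],[0,-0.8,0,0,0,-0.008,1],[0,-0.88,0,0,0,-0.008,1],[0,-0.95,0,0,0,-0.008,1],[0,-1,0,0,0,-0.008,1],[0,-1,0,0,0,-0.008,1]])

```text
time: 7.9
tool_pos: [0.3988, -0.0823, 0.0219]
tcp_rot: [0.15, -3.138, 0.003]
wrist_force: [0.5, 0.7, -4.0]
width: 0.155
grip_force: 58.5
```

servo_tool(series=[[0,-0.03,0,0,0,0,1],[0,-0.08,0,0,0,0,1],[0,-0.15,0,0,0,0,1],[0,-0.23,0,0,0,0,1],[0,-0.31,0,0,0,0,1],[0,-0.39,0,0,0,0,1],[0,-0.46,0,0,0,0,1],[0,-0.5,0,0,0,0,1],[0,-0.5,0,0,0,0,1],[0,-0.5,0,0,0,0,1]])

```text
time: 8.9
tool_pos: [0.3985, -0.1564, 0.0218]
tcp_rot: [0.151, -3.137, 0.002]
wrist_force: [-0.7, 0.4, -4.0]
width: 0.157
grip_force: 58.5
```

```bash
python3 - <<'E'
from fit import *
from mv import *
s=bot.read_state(); print(s["time"],np.round(s["q"],2),s["wrist_force"],s["torque"])
im=bot.read_camera("top"); cv2.imwrite("pics/top2.png",im[:,:,::-1])
h=cv2.cvtColor(im,cv2.COLOR_RGB2HSV); g=proj("top",s["tool_pos"]); f=proj("top",np.array(s["tool_pos"])+[.16,.015,.02]); print(g,f)
m=((h[...,0]>100)&(h[...,0]<125)&(h[...,1]>140)&(h[...,2]>60)).astype(np.uint8)
ys,xs=np.nonzero(m[185:300,290:380]); print(len(xs),xs.min()+290,xs.max()+290,ys.min()+185,ys.max()+185)
c,n=np.cos(YB),np.sin(YB)
for d in(-.19,-.10,-.06):
    P=np.array([.6147+d*c,-.1389+d*n,.036]); print(d,goal(P,YB,0,0))
a=cv2.resize(cv2.imread("pics/top2.png")[120:300,220:400],None,fx=3.3,fy=3.3,interpolation=cv2.INTER_CUBIC); cv2.imwrite("pics/top2c.png",a)
E
```

```text
8.9 [-0.43  0.04  2.3  -0.    0.8  -2.1 ] [-0.70197162  0.39889803 -4.04404232] [-0.00788846  0.36249453  0.02829426]
[316.22359113 265.46848832] [311.72023038 209.04031463]
504 296 329 211 256
-0.19 (array([ 0.4255, -0.1567,  0.017 ]), [0.181, -0.003, -0.032], [0.0, -0.0, -0.001])
-0.1 (array([ 0.5151, -0.1483,  0.017 ]), [0.778, 0.053, -0.032], [0.0, -0.0, -0.001])
-0.06 (array([ 0.555 , -0.1445,  0.017 ]), [1.044, 0.078, -0.032], [0.0, -0.0, -0.001])
```

View pics/top2c.png

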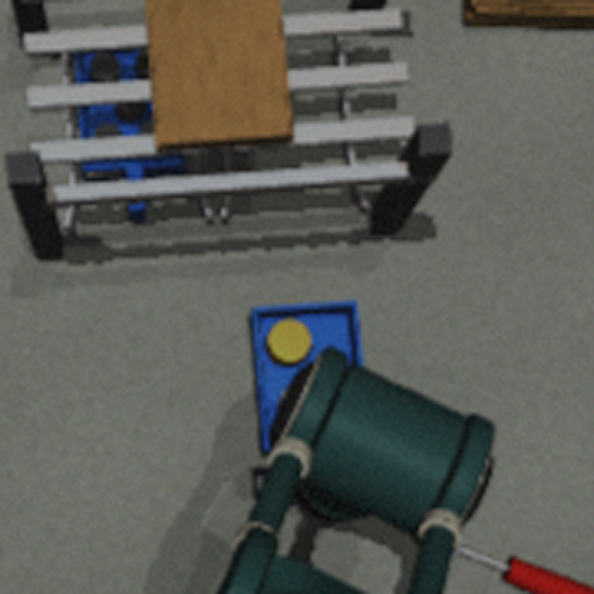

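```bash
python3 - <<'E'
from h import *
c,n=np.cos(.0937),np.sin(.0937)
def bay(P): d=P[:2]-np.array([.6147,-.1389]); return np.round([c*d[0]+n*d[1],-n*d[0]+c*d[1]],4)
for q,z in(((252,306),.0375),((355,303),.0375),((261,452),.0375),((224,217),.026),((365,207),.026)):
    print(q,bay(atz("top",(q[0]/3.3+220,q[1]/3.3+120),z)))
E
```

```text
(252, 306) [-0.0629  0.0474]
(355, 303) [-0.0669 -0.0428]
(261, 452) [-0.1903  0.0507]
(224, 217) [0.0216 0.0645]
(365, 207) [ 0.0216 -0.0622]
```

The tray lies in front of the mouth, lateral error about 2 mm and yaw about 1–2° off. The bush is visible at (290,340). I'll slide it in until the gripper body nears the shelf edge.

servo_tool(series=[[0.02,-0.012,0,0,0,0.004,1],[0.07,-0.008,0,0,0,0.004,1],[0.14,-0.003,0,0,0,0.004,1],[0.22,0.003,0,0,0,0.004,1],[0.3,0.01,0,0,0,0.004,1],[0.38,0.017,0,0,0,0.004,1],[0.46,0.024,0,0,0,0.004,1],[0.54,0.03,0,0,0,0.004,1],[0.6,0.035,0,0,0,0.004,1],[0.66,0.04,0,0,0,0.004,1],[0.72,0.045,0,0,0,0.004,1],[0.78,0.05,0,0,0,0.004,1],[0.83,0.055,0,0,0,0.004,1],[0.88,0.06,0,0,0,0.004,1],[0.92,0.063,0,0,0,0.004,1],[0.95,0.065,0,0,0,0.004,1],[0.97,0.067,-0.005,0,0,0.004,1],[0.97,0.067,-0.01,0,0,0.004,1],[0.97,0.067,-0.015,0,0,0.004,1]])

```text
time: 10.85
tool_pos: [0.5443, -0.1464, 0.0197]
tcp_rot: [0.172, -3.137, 0.003]
wrist_force: [-1.4, -0.4, -1.5]
width: 0.152
grip_force: 58.9
```

servo_tool(series=[[0,0,0,0,0,0,0.6],[0,0,0,0,0,0,0.3],[0,0,0,0,0,0,0],[0,0,0,0,0,0,0],[0,0,0,0,0,0,0],[0,0,0,0,0,0,0],[0,0,0.1,0,0,0,0],[0,0,0.3,0,0,0,0],[-0.1,0,0.55,0,0,0,0],[-0.3,0,0.7,0,0,0,0],[-0.5,-0.04,0.7,0,0,0,0],[-0.5,-0.04,0.7,0,0,0,0],[-0.5,-0.04,0.7,0,0,0,0]])

```text
time: 12.15
tool_pos: [0.4693, -0.1525, 0.1257]
tcp_rot: [-0.171, 3.136, -0.004]
wrist_force: [-0.0, -0.6, -0.3]
width: 0.998
grip_force: 0.0
```

```bash
python3 - <<'E'
from fit import *
from mv import *
s=bot.read_state(); print(s["time"],np.round(s["q"],2),s["wrist_force"])
im=bot.read_camera("side"); cv2.imwrite("pics/side3.png",im[:,:,::-1])
for k in("tray","tray_grip","bush","bearing"): print(k,mark(k,"side"))
c,n=np.cos(YB),np.sin(YB)
P=np.array([.6147-.0705*c,-.1389-.0705*n,.036]);print("expected",P,proj("side",P))
for t in(40,45): print(t,goal(P,YB,t,.1),goal(P,YB,t,0))
a=cv2.resize(cv2.imread("pics/side3.png")[115:255,190:400],None,fx=3.8,fy=3.8,interpolation=cv2.INTER_CUBIC); cv2.imwrite("pics/side3c.png",a)
E
```

```text
12.15 [-0.36  0.01  2.1  -0.    1.03 -2.04] [-0.01600341 -0.57009658 -0.26767308]
tray [(0.59, array([313.5, 235.3]))]
tray_grip [(0.8, array([296.5, 235.8]))]
bush [(0.7, array([317.6, 225.9])), (0.2, array([407.1, 314.9]))]
bearing [(0.61, array([310.1, 236. ])), (0.38, array([158.3, 178.3]))]
expected [ 0.54450926 -0.14549619  0.036     ] [295.30217168 236.57028027]
40 (array([ 0.4927, -0.1504,  0.098 ]), [0.152, 0.013, -0.176], [0.023, -0.221, -0.005]) (array([ 0.5567, -0.1444,  0.0214]), [0.579, 0.053, -0.687], [0.023, -0.221, -0.005])
45 (array([ 0.4875, -0.1509,  0.0933]), [0.118, 0.009, -0.208], [0.026, -0.249, -0.005]) (array([ 0.5579, -0.1442,  0.0226]), [0.587, 0.053, -0.679], [0.026, -0.249, -0.005])
```

View pics/side3c.png

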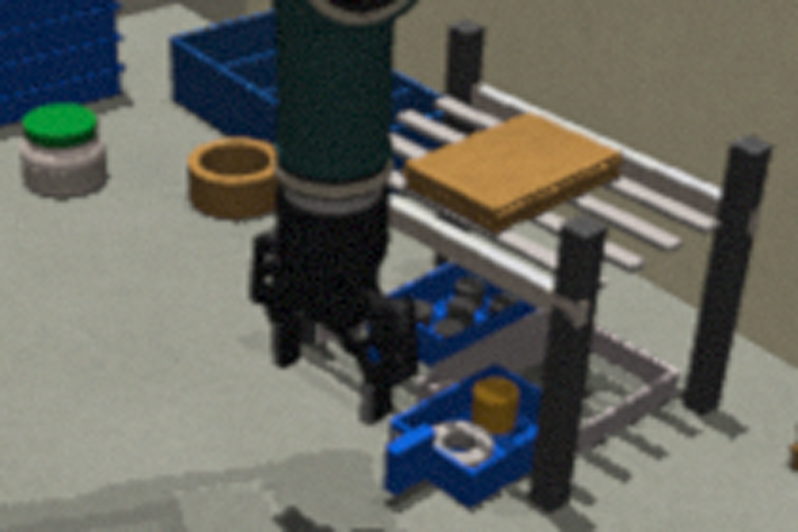

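The tray stands flat in the bay entrance at (390–540, 370–505), with ring (465,440) and bush (495,405) in it. The handle mark agrees with the expected grip point within about 1.5 px. Next is a regrasp tilted 45°, only partly open.

servo_tool(series=[[0,0,0,0.005,-0.045,-0.001,0.3],[-0.1,0,0,0.01,-0.09,-0.002,0.4],[-0.1,0,0,0.015,-0.135,-0.003,0.4],[-0.1,0,0,0.02,-0.18,-0.004,0.4],[0,0,-0.1,0.026,-0.249,-0.005,0.4],[0.118,0.009,-0.18,0.026,-0.249,-0.005,0.4],[0.118,0.009,-0.18,0.026,-0.249,-0.005,0.4],[0.118,0.009,-0.18,0.026,-0.249,-0.005,0.4],[0.118,0.009,-0.18,0.026,-0.249,-0.005,0.4],[0.118,0.009,-0.18,0.026,-0.249,-0.005,0.4]])

```text
time: 13.4
tool_pos: [0.4892, -0.0748, 0.1553]
tcp_rot: [-0.059, 2.412, -0.023]
wrist_force: [0.2, -0.2, 0.4]
width: 0.598
grip_force: 0.0
```

```bash
python3 - <<'E'
from mv import *
s=bot.read_state(); print(s["time"],np.round(s["q"],2),s["wrist_force"])
c,n=np.cos(YB),np.sin(YB)
P=np.array([.6147-.0705*c,-.1389-.0705*n,.040]);print(goal(P,YB,45,.0))
E
```

```text
13.4 [-0.38 -0.42  2.56  0.68  0.4  -2.55] [ 0.17436167 -0.17524375  0.35987457]
(array([ 0.5579, -0.1442,  0.0266]), [0.458, -0.463, -0.858], [0.012, -0.017, 0.018])
```

Joint 6 and joint 3 hit their limits there. I'll fit a quick kinematic model to the poses seen so far, and choose the flipped grasp and a reachable tilt.

```bash
cat > kin.py <<'E'
from mv import *
from scipy.optimize import least_squares
def fk(q,L):
    r0,h,L1,L2,Lw=L; q1,q2,q3,q4,q5,q6=q
    Rz=lambda a:Ro.from_euler("z",a); Ry=lambda a:Ro.from_euler("y",a)
    A=Rz(q1); B=A*Ry(q2); C=B*Ry(q3); D=C*Rz(q4)*Ry(q5)*Rz(q6)
    p=A.apply([r0,0,0])+[0,0,h]+B.apply([0,0,L1])+C.apply([0,0,L2])+D.apply([0,0,Lw]); return p,D
data=[([1.133,.264,1.604,0,1.274,-.037],[.2634,.6215,.2313],[.625,3.0787,0]),
([.42,.01,2.12,0,1.02,-1.3],[.4304,.22,.1148],[.24,-3.13,.006]),
([.42,.14,2.19,0,.81,-1.3],[.4293,.2186,.0197],[-.241,3.132,-.003]),
([-.43,.04,2.3,0,.8,-2.1],[.3985,-.1564,.0218],[.151,-3.137,.002]),
([1.12,-.42,2.43,-.89,.84,-.08],[.3534,.3206,.2319],[-.177,2.35,.078]),
([-.38,-.42,2.56,.68,.4,-2.55],[.4892,-.0748,.1553],[-.059,2.412,-.023])]
sol=least_squares(lambda L:np.ravel([fk(q,L)[0]-p for q,p,_ in data]),[0,.2,.4,.4,.2]); L=sol.x
if __name__=="__main__":
    print(np.round(L,4),np.round(sol.fun*1000).astype(int))
    off=[(Ro.from_rotvec(r).inv()*fk(q,L)[1]).as_euler("zyx",degrees=True).round(1) for q,_,r in data]; print(off)
lo=np.array([-2.63,-.94,.31,-1.31,0,-2.55]); hi=np.array([2.63,2.18,2.57,4.45,2.66,2.55])
def ik(P,yaw,tilt,sgn,offz,back=0):
    t=np.radians(tilt); c,s=np.cos(yaw),np.sin(yaw)
    z=np.array([np.sin(t)*c,np.sin(t)*s,-np.cos(t)]); y=sgn*np.array([-s,c,0]); R=Ro.from_matrix(np.c_[np.cross(y,z),y,z])*Ro.from_euler("z",offz)
    tcp=np.array(P)+(.019-back)*z; best=None
    for q40 in(-.8,0,.8,2.5):
      for q60 in(-2,0,2):
        f=lambda q:np.r_[10*(fk(q,L)[0]-tcp),(R.inv()*fk(q,L)[1]).as_rotvec()]
        r=least_squares(f,[np.arctan2(tcp[1],tcp[0]),-.1,2.2,q40,.6,q60],bounds=(lo,hi))
        if best is None or r.cost<best.cost: best=r
    return best
E
python3 kin.py
```

```text
[-0.0007  0.2527  0.5005  0.568   0.3358] [ 22 -12   2  11 -23   1  11 -22   2  -9 -22   0  16  -4  -1 -13 -27  -4]
[array([-90.,   0.,   0.]), array([-89.8,   0.3,  -0.1]), array([-89.7,  -0.1,  -0.1]), array([-90.2,  -0.1,  -0. ]), array([-89.9,   0.1,  -0.2]), array([-89.9,   0.5,  -0.1])]
```

```bash
sed -i 's/r0,h,L1,L2,Lw=L/r0,h,L1,L2,Lw,dy=L/; s/A.apply(\[r0,0,0\])/A.apply([r0,dy,0])/; s/\[0,.2,.4,.4,.2\])/[0,.2,.4,.4,.2,0])/' kin.py
python3 kin.py; python3 - <<'E'
from kin import *
c,n=np.cos(YB),np.sin(YB)
for d,back in((-.0705,.1),(-.0705,.06),(-.0705,0),(.044,0)):
    P=np.array([.6147+d*c,-.1389+d*n,.040])
    for t in(25,35,45):
        r=ik(P,YB,t,-1,-np.pi/2,back); print(d,back,t,"%.4f"%r.cost,np.round(r.x,2))
print(np.sqrt(.5**2+.57**2-2*.5*.57*np.cos(np.pi-2.57)))
E
```

```text
[-0.      0.2516  0.5158  0.565   0.3525  0.025 ] [ 0  0  0 -1 -1  0  1  1  1  0  1  0  1  1  1 -1  0 -2]
[array([-90.,   0.,   0.]), array([-89.8,   0.3,  -0.1]), array([-89.7,  -0.1,  -0.1]), array([-90.2,  -0.1,  -0. ]), array([-89.9,   0.1,  -0.2]), array([-89.9,   0.5,  -0.1])]
-0.0705 0.1 25 0.0000 [-0.49 -0.12  2.32  0.41  0.61  0.69]
-0.0705 0.1 35 0.0000 [-0.59 -0.18  2.45  0.82  0.52  0.24]
-0.0705 0.1 45 0.0000 [-0.71 -0.18  2.57  1.33  0.55 -0.35]
-0.0705 0.06 25 0.0000 [-0.46 -0.03  2.32  0.46  0.53  0.65]
-0.0705 0.06 35 0.0000 [-0.55 -0.07  2.44  0.95  0.44  0.12]
-0.0705 0.06 45 0.0000 [-0.65 -0.05  2.54  1.54  0.5  -0.54]
-0.0705 0 25 0.0000 [-0.43  0.11  2.3   0.57  0.4   0.55]
-0.0705 0 35 0.0000 [-0.5   0.1   2.4   1.24  0.34 -0.15]
-0.0705 0 45 0.0000 [-0.57  0.13  2.48  1.85  0.47 -0.81]
0.044 0 25 0.0000 [-0.32  0.28  2.09  0.45  0.41  0.77]
0.044 0 35 0.0000 [-0.37  0.26  2.19  1.12  0.29  0.08]
0.044 0 45 0.0000 [-0.41  0.28  2.28  1.93  0.37 -0.76]
0.3090419669198103
```

```bash
python3 - <<'E'
from mv import *
print(goal([.46,-.13,.18],YB,0,0,1))
print(goal([.46,-.13,.18],YB+np.pi/2,0,0,-1))
E
```

```text
(array([ 0.46 , -0.13 ,  0.161]), [-0.195, -0.368, 0.038], [-0.005, 0.232, 0.014])
(array([ 0.46 , -0.13 ,  0.161]), [-0.195, -0.368, 0.038], [0.176, 0.184, -0.462])
```

servo_tool(series=[[-0.1,-0.15,0.04,-0.001,0.046,0.003,0.4],[-0.195,-0.3,0.04,-0.002,0.092,0.006,0.4],[-0.195,-0.37,0.04,-0.003,0.138,0.009,0.4],[-0.195,-0.37,0.04,-0.004,0.184,0.012,0.4],[-0.195,-0.37,0.04,-0.005,0.232,0.014,0.4],[-0.195,-0.37,0.04,-0.005,0.232,0.014,0.4],[-0.195,-0.37,0.04,-0.005,0.232,0.014,0.4]])

```text
time: 14.1
tool_pos: [0.46, -0.1302, 0.1598]
tcp_rot: [0.149, -3.138, -0.003]
wrist_force: [0.4, 0.8, -0.1]
width: 0.601
grip_force: 0.0
```

servo_tool(series=[[0,0,0,0,0,-0.045,0.4],[0,0,0,0,0,-0.09,0.4],[0,0,0,0,0,-0.135,0.4],[0,0,0,0,0,-0.18,0.4],[0,0,0,0,0,-0.225,0.4],[0,0,0,0,0,-0.27,0.4],[0,0,0,0,0,-0.315,0.4],[0,0,0,0,0,-0.36,0.4],[0,0,0,0,0,-0.405,0.4],[0,0,0,0,0,-0.45,0.4],[0,0,0,0,0,-0.5,0.4],[0,0,0,0,0,-0.5,0.4],[0,0,0,0,0,-0.5,0.4]])

```text
time: 15.4
tool_pos: [0.4583, -0.1302, 0.1607]
tcp_rot: [2.111, 2.325, 0.003]
wrist_force: [0.5, -0.2, 0.3]
width: 0.597
grip_force: 0.0
```

servo_tool(series=[[0,0,0,0,0,-0.045,0.4],[0,0,0,0,0,-0.09,0.4],[0,0,0,0,0,-0.135,0.4],[0,0,0,0,0,-0.18,0.4],[0,0,0,0,0,-0.225,0.4],[0,0,0,0,0,-0.27,0.4],[0,0,0,0,0,-0.315,0.4],[0,0,0,0,0,-0.36,0.4],[0,0,0,0,0,-0.405,0.4],[0,0,0,0,0,-0.45,0.4],[0,0,0,0,0,-0.5,0.4],[0,0,0,0,0,-0.5,0.4],[0,0,0,0,0,-0.5,0.4]])

```text
time: 16.7
tool_pos: [0.4591, -0.1301, 0.1607]
tcp_rot: [3.137, 0.155, 0.001]
wrist_force: [0.3, -0.5, -0.0]
width: 0.602
grip_force: 0.0
```

```bash
python3 - <<'E'
from mv import *
s=bot.read_state(); print(s["time"],np.round(s["q"],2),s["wrist_force"])
c,n=np.cos(YB),np.sin(YB)
P=np.array([.6147-.0705*c,-.1389-.0705*n,.040]);print(goal(P,YB,45,.08,-1),goal(P,YB,45,0,-1))
E
```

```text
16.7 [-0.33 -0.06  2.09 -0.    1.11  1.14] [ 0.27649518 -0.54382221 -0.00272715]
(array([ 0.5016, -0.1495,  0.0831]), [0.283, -0.129, -0.517], [0.024, -0.249, -0.001]) (array([ 0.5579, -0.1442,  0.0266]), [0.658, -0.094, -0.894], [0.024, -0.249, -0.001])
```

servo_tool(series=[[0.1,-0.03,0,0.004,-0.042,0,0.4],[0.2,-0.06,0,0.009,-0.084,0,0.4],[0.26,-0.1,0,0.013,-0.126,0,0.4],[0.283,-0.129,-0.1,0.017,-0.168,0,0.4],[0.283,-0.129,-0.2,0.02,-0.21,0,0.4],[0.283,-0.129,-0.35,0.024,-0.249,-0.001,0.4],[0.283,-0.129,-0.517,0.024,-0.249,-0.001,0.4],[0.283,-0.129,-0.517,0.024,-0.249,-0.001,0.4],[0.283,-0.129,-0.517,0.024,-0.249,-0.001,0.4],[0.283,-0.129,-0.517,0.024,-0.249,-0.001,0.4],[0.283,-0.129,-0.517,0.024,-0.249,-0.001,0.4]])

```text
time: 17.8
tool_pos: [0.5018, -0.1494, 0.0832]
tcp_rot: [-2.866, -0.132, -1.187]
wrist_force: [-0.6, 0.5, 0.1]
width: 0.602
grip_force: 0.0
```

```bash
python3 - <<'E'
from mv import *
s=bot.read_state(); print(s["time"],np.round(s["q"],2),s["wrist_force"])
c,n=np.cos(YB),np.sin(YB)
P=np.array([.6147-.0705*c,-.1389-.0705*n,.040]);print(goal(P,YB,45,.08,-1),goal(P,YB,45,0,-1))
E
```

```text
17.8 [-0.67 -0.11  2.55  1.43  0.52 -0.43] [-0.5795868   0.51116096  0.07368134]
(array([ 0.5016, -0.1495,  0.0831]), [-0.002, -0.001, -0.0], [-0.0, 0.0, 0.0]) (array([ 0.5579, -0.1442,  0.0266]), [0.374, 0.035, -0.377], [-0.0, 0.0, 0.0])
```

The pose is reached. Now I'll approach and grip.

servo_tool(series=[[0.1,0.009,-0.1,0,0,0,0.4],[0.2,0.018,-0.2,0,0,0,0.4],[0.3,0.027,-0.3,0,0,0,0.4],[0.374,0.035,-0.377,0,0,0,0.4],[0.374,0.035,-0.377,0,0,0,0.4],[0.374,0.035,-0.377,0,0,0,0.5],[0.374,0.035,-0.377,0,0,0,0.6],[0.374,0.035,-0.377,0,0,0,0.7],[0.374,0.035,-0.377,0,0,0,0.8],[0.374,0.035,-0.377,0,0,0,0.9],[0.374,0.035,-0.377,0,0,0,1],[0.374,0.035,-0.377,0,0,0,1],[0.374,0.035,-0.377,0,0,0,1]])

```text
time: 19.1
tool_pos: [0.5581, -0.1445, 0.0274]
tcp_rot: [-2.865, -0.13, -1.19]
wrist_force: [-6.3, -0.4, 8.2]
width: 0.153
grip_force: 59.1
```

```bash
python3 - <<'E'
from mv import *
s=bot.read_state(); print(s["time"],np.round(s["q"],2),s["wrist_force"],s["torque"])
print(goal(F[:2]+[.040],YB,45,0,-1))
E
```

```text
19.1 [-0.56  0.13  2.48  1.85  0.46 -0.8 ] [-6.33916368 -0.37277328  8.23181278] [-0.06668747  0.21115534  0.09173102]
(array([ 0.6719, -0.1335,  0.0266]), [0.758, 0.073, -0.006], [-0.0, 0.001, 0.001])
```

servo_tool(series=[[0,0,0.012,0,0,0,1],[0.02,0.002,0.015,0,0,0,1],[0.06,0.006,0.015,0,0,0,1],[0.12,0.012,0.015,0,0,0,1],[0.18,0.017,0.015,0,0,0,1],[0.24,0.023,0.015,0,0,0,1],[0.3,0.029,0.015,0,0,0,1],[0.36,0.035,0.015,0,0,0,1],[0.42,0.04,0.015,0,0,0,1],[0.47,0.045,0.015,0,0,0,1],[0.52,0.05,0.015,0,0,0,1],[0.56,0.054,0.015,0,0,0,1],[0.6,0.058,0.015,0,0,0,1],[0.63,0.061,0.015,0,0,0,1],[0.65,0.063,0.015,0,0,0,1],[0.65,0.063,0.015,0,0,0,1]])

```text
time: 20.7
tool_pos: [0.6559, -0.1348, 0.029]
tcp_rot: [-2.865, -0.13, -1.189]
wrist_force: [-0.2, 1.1, -4.9]
width: 0.154
grip_force: 58.5
```

servo_tool(series=[[0.03,0.003,-0.005,0,0,0,1],[0.05,0.005,-0.01,0,0,0,1],[0.07,0.007,-0.01,0,0,0,1],[0.08,0.008,-0.01,0,0,0,1],[0.09,0.009,-0.01,0,0,0,1],[0.09,0.009,-0.01,0,0,0,1]])

```text
time: 21.3
tool_pos: [0.6695, -0.1335, 0.0277]
tcp_rot: [-2.865, -0.13, -1.189]
wrist_force: [0.5, -0.1, -1.9]
width: 0.156
grip_force: 58.5
```

servo_tool(series=[[0.008,0.001,0,0,0,0,1],[0.016,0.002,0,0,0,0,1],[0.02,0.002,0,0,0,0,1],[0.02,0.002,0,0,0,0,1]])

```text
time: 21.7
tool_pos: [0.6722, -0.1331, 0.0275]
tcp_rot: [-2.865, -0.13, -1.189]
wrist_force: [-0.4, 0.6, -2.6]
width: 0.153
grip_force: 58.9
```

Estimated home is reached without contact, so I'll feel for the stop in small steps.

servo_tool(series=[[0.008,0.001,-0.003,0,0,0,1],[0.016,0.002,-0.003,0,0,0,1],[0.02,0.002,-0.003,0,0,0,1],[0.02,0.002,-0.003,0,0,0,1]])

```text
time: 22.1
tool_pos: [0.6755, -0.1329, 0.0274]
tcp_rot: [-2.865, -0.13, -1.19]
wrist_force: [-4.2, -0.8, 2.2]
width: 0.156
grip_force: 59.6
```

servo_tool(series=[[0.008,0.001,-0.003,0,0,0,1],[0.016,0.002,-0.003,0,0,0,1],[0.02,0.002,-0.003,0,0,0,1],[0.02,0.002,-0.003,0,0,0,1]])

```text
time: 22.5
tool_pos: [0.676, -0.1329, 0.0273]
tcp_rot: [-2.866, -0.129, -1.189]
wrist_force: [-32.4, -1.0, 27.3]
width: 0.155
grip_force: 65.3
```

Firm contact with the stop (-32 N). I'll relieve it, open partly and retreat along the tool axis.

servo_tool(series=[[-0.018,-0.002,0.005,0,0,0,1],[-0.018,-0.002,0.005,0,0,0,1],[-0.018,-0.002,0.005,0,0,0,0.75],[-0.018,-0.002,0.005,0,0,0,0.7],[-0.018,-0.002,0.005,0,0,0,0.6],[-0.018,-0.002,0.005,0,0,0,0.6],[-0.018,-0.002,0.005,0,0,0,0.6]])

```text
time: 23.2
tool_pos: [0.6755, -0.1327, 0.027]
tcp_rot: [-2.866, -0.13, -1.188]
wrist_force: [0.2, 0.9, 0.1]
width: 0.401
grip_force: 0.0
```

servo_tool(series=[[-0.05,-0.005,0.05,0,0,0,0.6],[-0.15,-0.014,0.15,0,0,0,0.6],[-0.25,-0.024,0.25,0,0,0,0.6],[-0.4,-0.038,0.35,0,0,0,0.6],[-0.6,-0.057,0.4,0,0,0,0.6],[-0.8,-0.076,0.4,0,0,0,0.6],[-1,-0.095,0.4,0,0,0,0.6],[-1,-0.095,0.4,0,0,0,0.6]])

```text
time: 24.0
tool_pos: [0.522, -0.1464, 0.0858]
tcp_rot: [-2.867, -0.127, -1.185]
wrist_force: [0.5, 0.5, 0.2]
width: 0.402
grip_force: 0.0
```

```bash
python3 - <<'E'
from h import *
s=bot.read_state(); print(s["time"],np.round(s["q"],2),s["wrist_force"],s["joint_vel"])
im=bot.read_camera("side"); cv2.imwrite("pics/side4.png",im[:,:,::-1])
for k in("tray","tray_grip","bush","bearing"): print(k,mark(k,"side"))
print(proj("side",[.7516,-.126,0]),proj("side",[.6585,-.1348,.036]),proj("side",[.6635,-.1342,.036]))
a=cv2.resize(cv2.imread("pics/side4.png")[135:255,240:400],None,fx=4.8,fy=4.8,interpolation=cv2.INTER_CUBIC); cv2.imwrite("pics/side4c.png",a)
E
```

```text
24.0 [-0.62 -0.09  2.52  1.45  0.49 -0.41] [0.49113967 0.51560724 0.21596025] [ 0.0278269   0.03572073 -0.06332052  0.045416   -0.0182224  -0.00133492]
tray [(0.67, array([341.7, 219.6])), (0.42, array([308.1, 203.2]))]
tray_grip [(0.67, array([323.7, 217.9]))]
bush [(0.59, array([340., 209.]))]
bearing []
[340.36391347 219.54446735] [321.83593656 221.67495412] [322.90978637 221.03614956]
```

View pics/side4c.png

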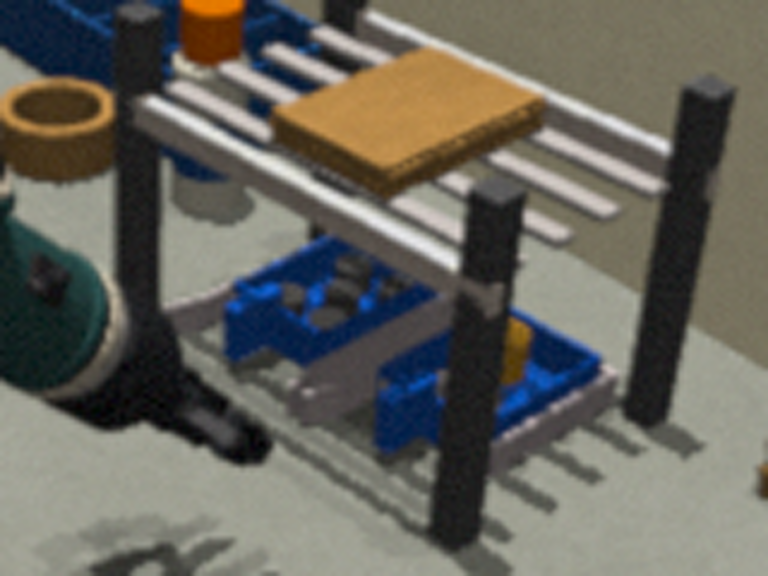

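The picture shows the tray flat between the rails against the back stop at (375–605, 310–450), in line with the stored tray. The bush is at (515,350), the ring is just visible at (440,385), and the gripper is clear at (240,440).

```bash
python3 -c "
from workcell import bot
print(bot.finish_job())"
```

```text
the job is handed in; nothing more can be done
None
```

I slid the tray into the free bay until it hit the back stop, released it with the ring and bush inside, and handed the job in at about 24 s. The last side-camera picture shows it flat and in line with the stored tray, but no verdict came back.

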